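Find the free cover of the bench duct and push it open

ROBOT

A 6-joint arm with a two-finger parallel gripper is mounted at the origin on the work surface. World frame = base frame: x ahead of the robot, y to its left, z up, the work surface at z = 0. Lengths are in m, angles in degrees, forces in N, time in s.
With the tool pointing down it reaches from about 0.4 to 0.825 m from the base axis. Payload 7 kg.
Tool frame: the origin (TCP) lies on the centre line of the jaws, within the pads' length; the fingertips stand r.nose_length ahead of it and the grasp point (between the pads) lies 2 mm behind it (r.nose_length is the distance from the TCP to the fingertips, in m); z points along the fingers, y is the direction in which the jaws open and shut (so a half turn about z gives the same grasp; the last joint's range is limited). The gripper opens to 88 mm and grips with 3 to 60 N. Pads are 19 mm wide; open, the fingers measure 130 mm over their backs; the gripper's body (78 mm by 193 mm) begins 47 mm behind the grasp point.
Start: joints at [-51.79, 20.546, 0.682, 0, -70.136, -16.507], TCP at [0.25, -0.627, 0.244] pointing down, gripper open.
Joint ranges: [-176.03, 176.03], [-82.01, 121.73], [-58.28, 71.71], [-173.87, 95.51], [-174.79, -0.11], [-173.66, 173.66]. Speed limits (degrees/s): [136.94, 136.94, 172.46, 180, 180, 180].

INTERFACE

Orientations are given as [roll, pitch, yaw] about the fixed x, y, z axes, in that order (R = Rz(yaw) Ry(pitch) Rx(roll)).
In Python, from plant import r gives the robot as it stands.
- The arm moves only by the tool apply_moves, never from a script. Its argument "targets" is a list of rows, each a list of 3 entries, a list of its own where there are three numbers: the shift along the tool's x, y, z scaled (see below), then the turn, a rotation vector about the tool's x, y, z scaled (see below), then the finger opening in mm, from 0 to 87.6. A call has 1 to 5 rows; each row shifts and turns the pose as measured when the row begins, along the tool's axes as they then stand; what a row does not reach is not made up. The controller multiplies each number of a shift by 0.04 m and each number of a turn by 8 degrees. A row lasts 1/10 s, in which the tool goes at most 50 mm and 8.59 degrees, less where a joint would pass 70% of its speed; a pose out of reach is approached as far as the arm can. A call with a number of a shift or a turn outside -1 to 1 is refused whole. A call with a gripper value outside its range is refused whole. The fingers move at their own pace and stop on an object; "squeeze" is the grip in N (left out, the last holds). Time passes only in rows, so rows that do not move let the fingers close. It gives the time, the measured TCP pose, the force and the opening at its end, in the units of the state.
- r.get_state(): the state, without advancing time (a new reading comes with each control period).
- r.capture(name): name is "scene" or "side" or "wrist"; returns a dict with "img" (480x640x3 uint8, blue, green, red), "z_map" (480x640 float32, m along the optical axis (not along the pixel's ray), 0 where there is no reading), "fx", "fy", "cx", "cy" (pixels), "camera_from_world" (4x4, takes a point from world to camera coordinates); the wrist camera has in their place "mount" (4x4, takes a point from camera to tool coordinates, whose origin is the TCP and whose axes are the flange's). Camera axes: x right, y up, looking along -z (the intrinsics and any distortion apply to the point x, -y, -z); pixel columns grow to the right and rows downward; lengths in m; the calibration is good to about 2 mm. A picture is of the moment at which its call begins: read the wrist's pose just before it.
- r.close_job(): hands the job in, once; it reports no verdict.
The state is a dict: "time_s": time; "joints": joint angles; "qd": joint speeds; "joint_torque": joint torques, N m; "tcp_pos": TCP position; "eef_rot": TCP orientation; "contact_force": force on the tool from outside, world axes, zero at the start; "moment": the same for the moment, N m; "gripper_width": finger opening in m.
Only numpy, scipy, OpenCV 4.12 (cv2) and the standard library are available. Lean on these libraries where they do the work, as an engineer would, in place of code of your own. Each camera call takes 0.05 s, during which the arm holds its last target.

TASK

Check the four white covers in the top of the grey bench duct: with the fingertips, press gently on the blue ribbed end of each; three soon stop against something underneath, one rocks. Push the ribbed end of the rocking one down into the duct until it stands well open, tipped about 40 degrees or more, and leave it so, every cover having been pressed. Do not pick up, move or knock over anything else on the bench.

Things in the scene. Friction and masses are not known exactly. Their poses are not given: they have to be found in the camera images.
- duct: grey service duct fixed on the bench, 190 (x) x 590 (y) x 110 mm high; origin at the centre of its underside; -x side nearer the robot. Flush in its top lie four white covers in a row, 1 to 4 from -y to +y, at y = -174, -58, 58, 174 mm, with fixed 11 mm strips between and solid end caps. The bay under the free cover is hollow to at least 80 mm below the top.
- cover_1 (a joint): tilt of cover 1, rad: 0 = level; grows as the ribbed end goes down and the other end rises; stop at 0.95. Plate 140 (x) x 100 (y) x 8 mm; pivot along y through its middle, 4 mm below its top. The unribbed half cannot go down. Blocked: gives only about 0.05 rad (2.5 mm at the ribs), then stops hard. Free: turns on. All turn with slight friction (about 2 N at the ribs), no spring, and stay where left. All four look alike.
- cover_2 (a joint): tilt of cover 2, rad: 0 = level; grows as the ribbed end goes down and the other end rises; stop at 0.95. Plate 140 (x) x 100 (y) x 8 mm; pivot along y through its middle, 4 mm below its top. The unribbed half cannot go down. Blocked: gives only about 0.05 rad (2.5 mm at the ribs), then stops hard. Free: turns on. All turn with slight friction (about 2 N at the ribs), no spring, and stay where left. All four look alike.
- cover_3 (a joint): tilt of cover 3, rad: 0 = level; grows as the ribbed end goes down and the other end rises; stop at 0.95. Plate 140 (x) x 100 (y) x 8 mm; pivot along y through its middle, 4 mm below its top. The unribbed half cannot go down. Blocked: gives only about 0.05 rad (2.5 mm at the ribs), then stops hard. Free: turns on. All turn with slight friction (about 2 N at the ribs), no spring, and stay where left. All four look alike.
- cover_4 (a joint): tilt of cover 4, rad: 0 = level; grows as the ribbed end goes down and the other end rises; stop at 0.95. Plate 140 (x) x 100 (y) x 8 mm; pivot along y through its middle, 4 mm below its top. The unribbed half cannot go down. Blocked: gives only about 0.05 rad (2.5 mm at the ribs), then stops hard. Free: turns on. All turn with slight friction (about 2 N at the ribs), no spring, and stay where left. All four look alike.
- cover_1_ribs (a point): centre of cover 1's ribbed patch (five blue cross ribs, 36 x 70 mm, at the end nearer the robot), on the top face, 45 mm from the pivot, 25 mm from the end; moves with the cover; axes: x along the cover away from the ribs, y along the pivot, z out of the top face
- cover_2_ribs (a point): centre of cover 2's ribbed patch (five blue cross ribs, 36 x 70 mm, at the end nearer the robot), on the top face, 45 mm from the pivot, 25 mm from the end; moves with the cover; axes: x along the cover away from the ribs, y along the pivot, z out of the top face
- cover_3_ribs (a point): centre of cover 3's ribbed patch (five blue cross ribs, 36 x 70 mm, at the end nearer the robot), on the top face, 45 mm from the pivot, 25 mm from the end; moves with the cover; axes: x along the cover away from the ribs, y along the pivot, z out of the top face
- cover_4_ribs (a point): centre of cover 4's ribbed patch (five blue cross ribs, 36 x 70 mm, at the end nearer the robot), on the top face, 45 mm from the pivot, 25 mm from the end; moves with the cover; axes: x along the cover away from the ribs, y along the pivot, z out of the top face
- dish: flat clear round dish, 52 diameter, 15 high, lying on the end cap of the duct at its +y end (mm), loose; origin at the centre of its underside; a bystander
- tube_rack: orange tube rack block, 80 x 120 x 45 high, on the bench beyond the duct (mm), loose; origin at the centre of its underside; a bystander
- tip_box: green box with a yellow lid, 77 x 112 x 70 high, on the bench beyond the duct (mm), loose; origin at the centre of its underside; a bystander
- reagent_bottle: small bottle with blue cap, 52 diameter, 95 high, on the bench in front of the duct (mm), loose; origin at the centre of its underside; a bystander
- white_jar: white jar, 54 diameter, 70 high, on the bench in front of the duct (mm), loose; origin at the centre of its underside; a bystander
- beaker: open glass beaker, 64 diameter, 80 high, on the bench in front of the duct (mm), loose; origin at the centre of its underside; a bystander
- vial: clear vial with blue cap, 26 diameter, 64 high, on the bench in front of the duct (mm), loose; origin at the centre of its underside; a bystander

How it is judged:
By the outcome, as a careful person would: the job done as asked, in the order asked, and still so for the second after the job is handed in, with the robot touching nothing.
It also fails if it takes over 45 s, if anything falls off the work surface, if the arm or the gripper's body presses on something with over 40 N, if the wrist force passes 120 N, or if a joint passes its speed limit or range.

## Working session

There is one attempt and no reset: what is moved stays moved. The work goes in short steps, Python scripts to look and compute and a tool call to move; the robot and the scene stay as the last step left them, time stands still between calls to the robot, and variables do not carry over. Pictures are saved under pics/ and viewed, and the job is handed in when it is done.

Besides the shell and the picture viewer there is one more tool, called after "Call:" as name(argument=value, ...), one argument or row to a line, values as JSON. apply_moves: Moves the arm, as the interface text tells. Its arguments: {"type":"object","properties":{"targets":{"type":"array","items":{"type":"array"}},"squeeze":{"type":"number"}},"required":["targets"]}

```bash
ls; mkdir -p pics
python3 - <<'E'
from plant import r
import cv2
s=r.get_state();print(s, r.nose_length)
for n in ("scene","side"):
    c=r.capture(n);cv2.imwrite(f"pics/{n}0.png",c["img"]);print(n,c["fx"],c["fy"],c["cx"],c["cy"],c["camera_from_world"].round(3).tolist() if hasattr(c["camera_from_world"],'round') else c["camera_from_world"],c.keys())
E
```

```text
pics
{'time_s': 0.0, 'joints': array([-5.17901087e+01,  2.05917913e+01,  6.33037697e-01, -1.87344399e-02,
       -7.01343831e+01, -1.65069193e+01]), 'qd': array([-0.09337903,  0.07397895, -0.09131463, -0.07676748, -0.03411528,
        0.02682242]), 'joint_torque': array([ 1.22804955e-03, -5.82709301e+01,  2.93069923e+01,  6.99733436e+00,
        7.13152884e-03, -1.55264620e-04]), 'tcp_pos': array([ 0.24941415, -0.62673978,  0.2426174 ]), 'eef_rot': array([ 1.79905698e+02, -9.57985650e-03, -1.58303401e+02]), 'contact_force': array([ 0.09362203, -0.0618267 , -0.01529037]), 'moment': array([0.01527943, 0.02589304, 0.02841356]), 'gripper_width': 0.08751341479894906} 0.017
scene 444.5543609314314 444.5543609314314 324.785475891472 243.43643754682017 [[-0.443, 0.897, 0.0, 0.234], [-0.566, -0.28, 0.775, 0.271], [0.695, 0.343, 0.632, -1.42], [0.0, 0.0, 0.0, 1.0]] dict_keys(['img', 'z_map', 'fx', 'fy', 'cx', 'cy', 'camera_from_world'])
side 540.6824863711872 540.6824863711872 312.38464181655246 235.77281759874913 [[-0.999, -0.044, -0.008, 0.581], [0.019, -0.574, 0.819, -0.065], [-0.041, 0.818, 0.574, -0.952], [0.0, 0.0, 0.0, 1.0]] dict_keys(['img', 'z_map', 'fx', 'fy', 'cx', 'cy', 'camera_from_world'])
```

View pics/scene0.png

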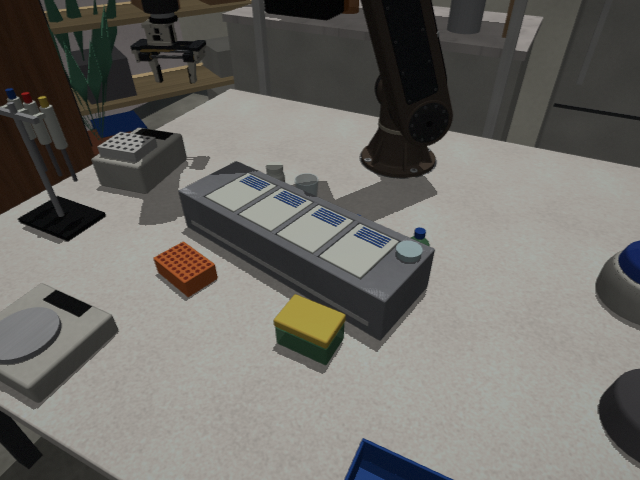

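View pics/side0.png

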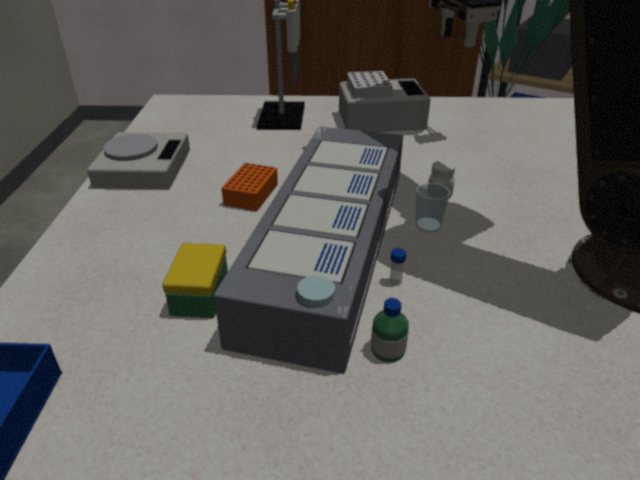

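The scene view shows the duct running from (230,170) to (400,320). The four covers' blue ribs are at about (257,183), (291,198), (331,216) and (373,236), and the dish is at (408,250). In the side view the ribs run from (332,259) for the nearest up to (373,156), with bottle, vial, beaker and jar on the robot side. Next I'll measure the ribs in both views.

```bash
cat > h.py <<'E'
import numpy as np,cv2
from plant import r
def ray(c,uv):
    T=np.array(c["camera_from_world"]);R=T[:3,:3];t=T[:3,3]
    d=np.array([(uv[0]-c["cx"])/c["fx"],-(uv[1]-c["cy"])/c["fy"],-1.])
    return -R.T@t,R.T@d
def onplane(c,uv,z):
    o,d=ray(c,uv);return o+d*(z-o[2])/d[2]
def ribs(c,z=0.11):
    hsv=cv2.cvtColor(c["img"],cv2.COLOR_BGR2HSV)
    m=cv2.inRange(hsv,(105,90,50),(125,255,255))
    m2=cv2.morphologyEx(m,cv2.MORPH_CLOSE,np.ones((5,5)))
    n,l,st,ce=cv2.connectedComponentsWithStats(m2)
    out=[]
    for i in range(1,n):
        if st[i,4]>60: 
            ys,xs=np.where((l==i)&(m>0)); uv=(xs.mean(),ys.mean())
            zz=np.median(c["z_map"][ys,xs]); o,d=ray(c,uv)
            out.append((uv,st[i,4],onplane(c,uv,z),o+d*zz))
    return out
E
python3 - <<'E'
from h import *
np.set_printoptions(precision=4,suppress=True)
for n in("scene","side"):
    c=r.capture(n);print(n)
    for uv,a,p,q in ribs(c): print(np.round(uv,1),a,p,q)
    # duct top corners: by white cover mask
    hsv=cv2.cvtColor(c["img"],cv2.COLOR_BGR2HSV)
E
```

```text
scene
[119.5 123. ] 851 [ 0.3635 -0.7855  0.11  ] [-0.3961 -1.7683 -0.3875]
[254.9 182.5] 205 [ 0.4723 -0.2197  0.11  ] [ 0.4745 -0.218   0.1117]
[289.6 198.6] 240 [ 0.4965 -0.1072  0.11  ] [ 0.4985 -0.106   0.1115]
[328.6 216.7] 287 [0.5212 0.0064 0.11  ] [0.5233 0.0074 0.1117]
[372.1 236.9] 340 [0.5459 0.1195 0.11  ] [0.5479 0.1201 0.1117]
[631.2 259.4] 614 [0.3863 0.6029 0.11  ] [0.3821 0.6041 0.1072]
[380.7 466.6] 1150 [0.9803 0.303  0.11  ] [0.939  0.2951 0.0196]
side
[370.6 156.1] 229 [ 0.4733 -0.2196  0.11  ] [ 0.4736 -0.2161  0.1117]
[359.7 183.9] 321 [ 0.4983 -0.1059  0.11  ] [ 0.4985 -0.103   0.1116]
[346.6 217.4] 443 [0.5231 0.008  0.11  ] [0.5232 0.0112 0.112 ]
[330.7 258.5] 617 [0.5478 0.1217 0.11  ] [0.5478 0.1236 0.1114]
[398.2 252.7] 143 [0.4455 0.1038 0.11  ] [0.4364 0.0419 0.0638]
[392.5 304. ] 168 [0.463  0.2196 0.11  ] [0.4606 0.2035 0.0955]
[ 15.7 381.5] 1356 [0.9079 0.3678 0.11  ] [0.9754 0.294  0.0186]
[ 31.1 424.1] 324 [0.8629 0.4235 0.11  ] [0.9299 0.3515 0.0065]
```

```bash
cat >> h.py <<'E'
from scipy.spatial.transform import Rotation as Ro
C={1:(0.473,-0.2195),2:(0.4978,-0.1066),3:(0.5221,0.0072),4:(0.547,0.1206)}
dx=np.array([0.977,-0.212,0]); dy=np.array([0.212,0.977,0])
def to(p,yaw=167.8,pitch=0):
    s=r.get_state();R=Ro.from_euler('xyz',s["eef_rot"],degrees=True)
    d=R.inv().apply(np.array(p)-s["tcp_pos"])
    Rt=Ro.from_euler('z',yaw,degrees=True)*Ro.from_euler('xyz',[180,0,0],degrees=True)
    w=(R.inv()*Rt).as_rotvec(degrees=True)
    print("t",round(s["time_s"],2),"tcp",s["tcp_pos"].round(4),"rot",s["eef_rot"].round(1),"F",s["contact_force"].round(1),"w",round(s["gripper_width"],4))
    print("shift units total",(d/0.04).round(2),"turn units",(w/8).round(2))
E
python3 -c "
from h import *
to((*C[1],0.18))"
```

```text
t 0.2 tcp [ 0.2495 -0.6269  0.2429] rot [ 179.9   -0.  -158.3] F [ 0.  -0.9  0. ] w 0.0874
shift units total [-8.96  7.4   1.58] turn units [ 0.01 -0.    4.24]
```

Call:
apply_moves(
  targets=[
    [[0,0,0],[0,0,1],0],
    [[0,0,0],[0,0,1],0],
    [[0,0,0],[0,0,1],0],
    [[0,0,0],[0,0,1],0],
    [[0,0,0],[0,0,0.25],0],
  ],
  squeeze=10,
)

```text
time_s: 0.7
tcp_pos: [0.2492, -0.6263, 0.2415]
eef_rot: [179.8, -0.1, 166.4]
contact_force: [-0.4, -0.6, 0.2]
gripper_width: 0.0535
```

```bash
python3 -c "
from h import *
to((*C[1],0.18))"
```

```text
t 0.7 tcp [ 0.2492 -0.6263  0.2415] rot [ 1.798e+02 -1.000e-01  1.664e+02] F [-0.4 -0.6  0.2] w 0.0535
shift units total [-3.04 11.2   1.56] turn units [ 0.02 -0.02 -0.18]
```

Call:
apply_moves(
  targets=[
    [[-0.28,1,0],[0,0,0],0],
    [[-0.28,1,0],[0,0,0],0],
    [[-0.28,1,0],[0,0,0],0],
    [[-0.28,1,0],[0,0,0],0],
    [[-0.28,1,0],[0,0,0],0],
  ],
)

```text
time_s: 1.2
tcp_pos: [0.3511, -0.4431, 0.2387]
eef_rot: [179.8, -0.3, 165.8]
contact_force: [0.8, -0.0, 0.3]
gripper_width: 0.0134
```

Call:
apply_moves(
  targets=[
    [[-0.28,1,0],[0,0,0],0],
    [[-0.28,1,0],[0,0,0],0],
    [[-0.28,1,0],[0,0,0],0],
    [[-0.28,1,0],[0,0,0],0],
    [[0,0,0],[0,0,0],0],
  ],
)

```text
time_s: 1.7
tcp_pos: [0.4377, -0.2893, 0.2395]
eef_rot: [179.7, -0.3, 166.0]
contact_force: [-1.0, -0.1, 0.5]
gripper_width: 0.0006
```

```bash
python3 -c "
from h import *
to((*C[1],0.15))"
```

```text
t 1.7 tcp [ 0.4377 -0.2893  0.2395] rot [179.7  -0.3 166. ] F [-1.  -0.1  0.5] w 0.0006
shift units total [-0.44  1.89  2.25] turn units [ 0.04 -0.03 -0.23]
```

Call:
apply_moves(
  targets=[
    [[-0.22,0.95,0.5],[0.04,0,-0.2],0],
    [[-0.22,0.95,0.5],[0,0,0],0],
    [[0,0,0.5],[0,0,0],0],
    [[0,0,0.5],[0,0,0],0],
    [[0,0,0],[0,0,0],0],
  ],
)

```text
time_s: 2.2
tcp_pos: [0.474, -0.2164, 0.1584]
eef_rot: [-179.9, -0.1, 167.8]
contact_force: [-0.9, -0.8, -0.5]
gripper_width: 0.0002
```

```bash
python3 -c "
from h import *
to((*C[1],0.132))
c=r.capture('side');cv2.imwrite('pics/s1.png',c['img'])
"
```

```text
t 2.2 tcp [ 0.474  -0.2164  0.1584] rot [-1.799e+02 -1.000e-01  1.678e+02] F [-0.9 -0.8 -0.5] w 0.0002
shift units total [ 0.01 -0.08  0.66] turn units [-0.01 -0.01  0.  ]
```

View pics/s1.png

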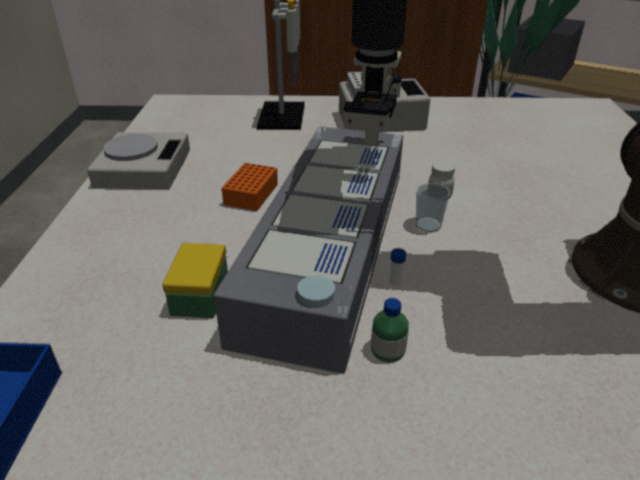

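The side view shows the closed fingertips at about (372,148), just above cover 1's ribs at (372,157). I'll go down, slowing near contact.

Call:
apply_moves(
  targets=[
    [[0,-0.04,0.3],[0,0,0],0],
    [[0,-0.04,0.25],[0,0,0],0],
    [[0,0,0.08],[0,0,0],0],
    [[0,0,0.05],[0,0,0],0],
    [[0,0,0.0],[0,0,0],0],
  ],
)

```text
time_s: 2.75
tcp_pos: [0.4751, -0.2223, 0.1335]
eef_rot: [-179.9, 0.3, 167.7]
contact_force: [-0.6, 0.2, -0.6]
gripper_width: 0.0003
```

Call:
apply_moves(
  targets=[
    [[0,0,0.05],[0,0,0],0],
    [[0,0,0],[0,0,0],0],
  ],
)

```text
time_s: 2.95
tcp_pos: [0.4754, -0.2225, 0.1319]
eef_rot: [-179.9, 0.3, 167.7]
contact_force: [-0.1, -0.3, 0.3]
gripper_width: 0.0004
```

Call:
apply_moves(
  targets=[
    [[0,0,0.05],[0,0,0],0],
    [[0,0,0.05],[0,0,0],0],
  ],
)

```text
time_s: 3.15
tcp_pos: [0.4759, -0.2225, 0.1283]
eef_rot: [-179.9, 0.4, 167.7]
contact_force: [-0.4, -1.1, 0.2]
gripper_width: 0.0004
```

Call:
apply_moves(
  targets=[
    [[0,0,0.05],[0,0,0],0],
  ],
)

```text
time_s: 3.25
tcp_pos: [0.4759, -0.2225, 0.1263]
eef_rot: [-179.9, 0.4, 167.7]
contact_force: [-1.5, 0.4, 2.5]
gripper_width: 0.0002
```

Call:
apply_moves(
  targets=[
    [[0,0,0.05],[0,0,0],0],
  ],
)

```text
time_s: 3.35
tcp_pos: [0.4758, -0.2225, 0.1243]
eef_rot: [-179.9, 0.4, 167.7]
contact_force: [-1.3, 1.0, 2.5]
gripper_width: 0.0006
```

Call:
apply_moves(
  targets=[
    [[0,0,0.03],[0,0,0],0],
  ],
)

```text
time_s: 3.45
tcp_pos: [0.4758, -0.2225, 0.123]
eef_rot: [-179.9, 0.4, 167.7]
contact_force: [-0.1, 0.9, 2.7]
gripper_width: 0.0003
```

Call:
apply_moves(
  targets=[
    [[0,0,0.03],[0,0,0],0],
  ],
)

```text
time_s: 3.55
tcp_pos: [0.4758, -0.2225, 0.1218]
eef_rot: [-179.9, 0.4, 167.7]
contact_force: [-0.2, 1.1, 2.8]
gripper_width: 0.0003
```

Call:
apply_moves(
  targets=[
    [[0,0,0.03],[0,0,0],0],
  ],
)

```text
time_s: 3.65
tcp_pos: [0.4759, -0.2225, 0.1206]
eef_rot: [-179.9, 0.4, 167.7]
contact_force: [-1.2, 0.4, 2.4]
gripper_width: 0.0009
```

Cover 1 is about 6 mm down at only ~2.5 N, so it rocks. I'll lift off and press the other three before opening it.

Call:
apply_moves(
  targets=[
    [[0,0,-0.3],[0,0,0],0],
    [[0,0,-0.3],[0,0,0],0],
    [[0,0,-0.1],[0,0,0],0],
    [[0,0,0],[0,0,0],0],
  ],
)

```text
time_s: 4.05
tcp_pos: [0.4762, -0.2225, 0.1513]
eef_rot: [-179.9, 0.5, 167.7]
contact_force: [0.4, 0.0, 0.1]
gripper_width: 0.0005
```

```bash
python3 -c "
from h import *
to((*C[2],0.132))
"
```

```text
t 4.05 tcp [ 0.4762 -0.2225  0.1513] rot [-179.9    0.5  167.7] F [0.4 0.  0.1] w 0.0005
shift units total [0.09 2.95 0.48] turn units [-0.01  0.06 -0.01]
```

Call:
apply_moves(
  targets=[
    [[0.03,0.8,0],[0,0.06,0],0],
    [[0.03,0.9,0],[0,0,0],0],
    [[0.03,0.9,0],[0,0,0],0],
    [[0,0.35,0],[0,0,0],0],
    [[0,0,0],[0,0,0],0],
  ],
)

```text
time_s: 4.55
tcp_pos: [0.4989, -0.1032, 0.1521]
eef_rot: [-180.0, 0.1, 167.5]
contact_force: [-0.1, -0.8, 0.6]
gripper_width: 0.0003
```

```bash
python3 -c "
from h import *
to((*C[2],0.132))
"
```

```text
t 4.55 tcp [ 0.4989 -0.1032  0.1521] rot [-1.800e+02  1.000e-01  1.675e+02] F [-0.1 -0.8  0.6] w 0.0003
shift units total [ 0.01 -0.09  0.5 ] turn units [-0.    0.01 -0.03]
```

Call:
apply_moves(
  targets=[
    [[0,-0.05,0.25],[0,0,0],0],
    [[0,0,0.2],[0,0,0],0],
    [[0,0,0.05],[0,0,0],0],
    [[0,0,0],[0,0,0],0],
  ],
)

```text
time_s: 4.95
tcp_pos: [0.4974, -0.1069, 0.1296]
eef_rot: [-179.9, 0.0, 167.5]
contact_force: [-0.9, 0.2, 0.9]
gripper_width: 0.0005
```

Call:
apply_moves(
  targets=[
    [[0,0,0.05],[0,0,0],0],
  ],
)

```text
time_s: 5.05
tcp_pos: [0.4973, -0.1075, 0.1274]
eef_rot: [-179.9, 0.0, 167.4]
contact_force: [-0.6, 0.3, 0.3]
gripper_width: 0.0005
```

Call:
apply_moves(
  targets=[
    [[0,0,0.05],[0,0,0],0],
  ],
)

```text
time_s: 5.15
tcp_pos: [0.4973, -0.1078, 0.1254]
eef_rot: [-179.9, 0.0, 167.4]
contact_force: [-0.6, 1.6, 2.1]
gripper_width: 0.0004
```

Call:
apply_moves(
  targets=[
    [[0,0,0.03],[0,0,0],0],
  ],
)

```text
time_s: 5.25
tcp_pos: [0.4974, -0.1079, 0.1249]
eef_rot: [-179.9, 0.0, 167.4]
contact_force: [-7.4, 5.8, 18.9]
gripper_width: 0.0008
```

Cover 2 stopped hard (about 19 N at z 0.125), so it is blocked. On to cover 3.

Call:
apply_moves(
  targets=[
    [[0,0,-0.3],[0,0,0],0],
    [[0,0,-0.3],[0,0,0],0],
    [[0,0,0],[0,0,0],0],
  ],
)

```text
time_s: 5.55
tcp_pos: [0.4976, -0.1081, 0.15]
eef_rot: [-179.9, 0.1, 167.4]
contact_force: [0.3, 0.4, 0.1]
gripper_width: 0.0006
```

Call:
apply_moves(
  targets=[
    [[0.01,0.8,0],[0,0,-0.05],0],
    [[0.01,0.9,0],[0,0,0],0],
    [[0.01,0.9,0],[0,0,0],0],
    [[0,0.2,0],[0,0,0],0],
    [[0,0,0],[0,0,0],0],
  ],
)

```text
time_s: 6.05
tcp_pos: [0.5211, 0.0045, 0.1496]
eef_rot: [180.0, 0.1, 167.6]
contact_force: [-0.6, -0.3, -0.0]
gripper_width: 0.0006
```

```bash
python3 -c "
from h import *
to((*C[3],0.130))
"
```

```text
t 6.05 tcp [0.5211 0.0045 0.1496] rot [1.800e+02 1.000e-01 1.676e+02] F [-0.6 -0.3 -0. ] w 0.0006
shift units total [-0.01  0.07  0.49] turn units [ 0.    0.02 -0.03]
```

Call:
apply_moves(
  targets=[
    [[0,0.05,0.25],[0,0,0],0],
    [[0,0,0.2],[0,0,0],0],
    [[0,0,0.03],[0,0,0],0],
    [[0,0,0],[0,0,0],0],
  ],
)

```text
time_s: 6.45
tcp_pos: [0.5201, 0.0041, 0.1275]
eef_rot: [-180.0, 0.0, 167.5]
contact_force: [-0.2, 1.1, -0.1]
gripper_width: 0.0005
```

Call:
apply_moves(
  targets=[
    [[0,0,0.05],[0,0,0],0],
  ],
)

```text
time_s: 6.55
tcp_pos: [0.5202, 0.0036, 0.1256]
eef_rot: [-180.0, 0.0, 167.4]
contact_force: [-0.5, 1.5, 2.5]
gripper_width: 0.0006
```

Call:
apply_moves(
  targets=[
    [[0,0,0.05],[0,0,0],0],
  ],
)

```text
time_s: 6.65
tcp_pos: [0.5204, 0.0035, 0.1247]
eef_rot: [-180.0, 0.1, 167.4]
contact_force: [-13.3, 6.1, 28.9]
gripper_width: -0.0002
```

Call:
apply_moves(
  targets=[
    [[0,0,0.02],[0,0,0],0],
  ],
)

```text
time_s: 6.75
tcp_pos: [0.5203, 0.0036, 0.125]
eef_rot: [180.0, 0.1, 167.4]
contact_force: [-5.3, 3.0, 9.5]
gripper_width: 0.0002
```

Cover 3 is blocked as well: it stopped hard at z 0.1247, peaking at 29 N. For cover 4 I'll use smaller steps near the stop. First I'm lifting clear and checking the dish's position.

Call:
apply_moves(
  targets=[
    [[0,0,-0.4],[0,0,0],0],
    [[0,0,-0.4],[0,0,0],0],
    [[0,0,0],[0,0,0],0],
  ],
)

```text
time_s: 7.05
tcp_pos: [0.5202, 0.003, 0.1582]
eef_rot: [180.0, 0.1, 167.4]
contact_force: [-0.6, -0.0, -0.0]
gripper_width: 0.0005
```

Call:
apply_moves(
  targets=[
    [[-0.02,0.8,0],[0,0,-0.05],0],
    [[-0.02,0.9,0],[0,0,0],0],
    [[-0.02,0.9,0],[0,0,0],0],
    [[0,0.2,0],[0,0,0],0],
    [[0,0,0],[0,0,0],0],
  ],
)

```text
time_s: 7.55
tcp_pos: [0.5467, 0.1138, 0.1564]
eef_rot: [179.9, 0.1, 167.6]
contact_force: [-0.8, 0.4, 0.2]
gripper_width: 0.0003
```

```bash
python3 -c "
from h import *
to((*C[4],0.130))
c=r.capture('side');cv2.imwrite('pics/s4.png',c['img'])
print(onplane(c,(316,288),.125))
"
```

```text
t 7.55 tcp [0.5467 0.1138 0.1564] rot [1.799e+02 1.000e-01 1.676e+02] F [-0.8  0.4  0.2] w 0.0003
shift units total [0.03 0.17 0.66] turn units [ 0.01  0.01 -0.03]
[0.56655825 0.20778335 0.125     ]
```

View pics/s4.png

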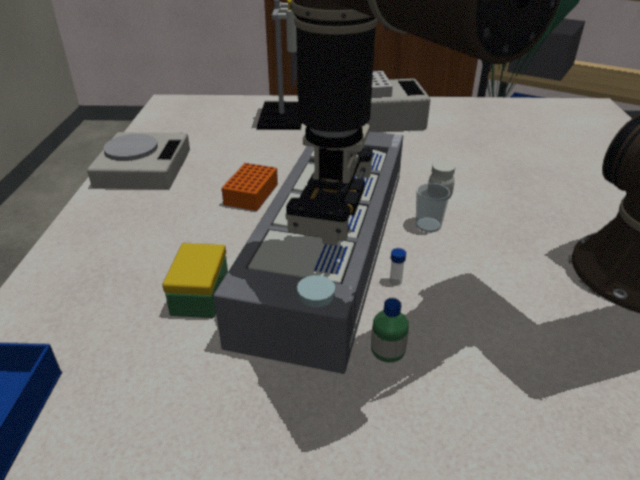

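The side view shows the gripper over cover 4, ribs at (331,260). The dish at (316,290) is untouched and well below the gripper body.

Call:
apply_moves(
  targets=[
    [[0.02,0.12,0.3],[0,0,0],0],
    [[0,0.05,0.3],[0,0,0],0],
    [[0,0,0.08],[0,0,0],0],
    [[0,0,0],[0,0,0],0],
  ],
)

```text
time_s: 8.0
tcp_pos: [0.5463, 0.1176, 0.126]
eef_rot: [180.0, 0.0, 167.4]
contact_force: [0.2, 1.1, 1.9]
gripper_width: 0.0006
```

Call:
apply_moves(
  targets=[
    [[0,0,0.04],[0,0,0],0],
  ],
)

```text
time_s: 8.1
tcp_pos: [0.5465, 0.1175, 0.1248]
eef_rot: [180.0, 0.1, 167.4]
contact_force: [-9.6, 3.9, 23.3]
gripper_width: 0.0006
```

Call:
apply_moves(
  targets=[
    [[0,0,0.03],[0,0,0],0],
  ],
)

```text
time_s: 8.2
tcp_pos: [0.5465, 0.1175, 0.1249]
eef_rot: [179.9, 0.1, 167.4]
contact_force: [-8.6, 2.8, 16.6]
gripper_width: 0.0008
```

Call:
apply_moves(
  targets=[
    [[0,0,0.02],[0,0,0],0],
  ],
)

```text
time_s: 8.3
tcp_pos: [0.5464, 0.1175, 0.1251]
eef_rot: [179.9, 0.1, 167.4]
contact_force: [-2.7, -0.3, 5.5]
gripper_width: 0.0007
```

Cover 4 is blocked too, at about 23 N. Returning to cover 1 to open it.

Call:
apply_moves(
  targets=[
    [[0,0,-0.4],[0,0,0],0],
    [[0,0,-0.4],[0,0,0],0],
    [[0,0,0],[0,0,0],0],
  ],
)

```text
time_s: 8.6
tcp_pos: [0.5459, 0.1165, 0.1584]
eef_rot: [179.9, 0.1, 167.3]
contact_force: [0.3, 1.0, 0.3]
gripper_width: 0.0002
```

Call:
apply_moves(
  targets=[
    [[0,-0.9,0],[0,0,0],0],
    [[0,-1,0],[0,0,0],0],
    [[0,-1,0],[0,0,0],0],
    [[0,-1,0],[0,0,0],0],
    [[0,-1,0],[0,0,0],0],
  ],
)

```text
time_s: 9.1
tcp_pos: [0.5023, -0.0773, 0.1563]
eef_rot: [179.9, 0.1, 167.7]
contact_force: [1.1, -0.4, -0.4]
gripper_width: 0.0004
```

Call:
apply_moves(
  targets=[
    [[0,-1,0],[0,0,0],0],
    [[0,-1,0],[0,0,0],0],
    [[0,-1,0],[0,0,0],0],
    [[0,0,0],[0,0,0],0],
  ],
)

```text
time_s: 9.5
tcp_pos: [0.472, -0.2029, 0.1541]
eef_rot: [179.9, 0.0, 167.4]
contact_force: [-0.3, -0.0, 0.7]
gripper_width: 0.0005
```

```bash
python3 -c "
from h import *
to((0.478,-0.2206,0.130))
c=r.capture('side')
"
```

```text
t 9.5 tcp [ 0.472  -0.2029  0.1541] rot [179.9   0.  167.4] F [-0.3 -0.   0.7] w 0.0005
shift units total [-0.24 -0.4   0.6 ] turn units [ 0.01  0.01 -0.04]
```

Call:
apply_moves(
  targets=[
    [[-0.24,-0.4,0],[0,0,-0.04],0],
    [[0,0,0],[0,0,0],0],
    [[0,0,0.3],[0,0,0],0],
    [[0,0,0.2],[0,0,0],0],
    [[0,0,0],[0,0,0],0],
  ],
)

```text
time_s: 10.05
tcp_pos: [0.4777, -0.2174, 0.1307]
eef_rot: [179.8, -0.0, 167.8]
contact_force: [0.3, 0.4, 0.8]
gripper_width: 0.0006
```

```bash
python3 -c "
from h import *
to((0.478,-0.2206,0.095))
"
```

```text
t 10.05 tcp [ 0.4777 -0.2174  0.1307] rot [179.8  -0.  167.8] F [0.3 0.4 0.8] w 0.0006
shift units total [-0.02 -0.08  0.89] turn units [ 0.02 -0.   -0.  ]
```

Call:
apply_moves(
  targets=[
    [[0,-0.08,0.1],[0,0,0],0],
    [[0,0,0.1],[0,0,0],0],
    [[0,0,0.1],[0,0,0],0],
    [[0,0,0.1],[0,0,0],0],
  ],
)

```text
time_s: 10.45
tcp_pos: [0.4782, -0.2197, 0.1143]
eef_rot: [179.8, 0.1, 167.9]
contact_force: [1.2, -0.7, 3.2]
gripper_width: 0.0004
```

Call:
apply_moves(
  targets=[
    [[0,0,0.1],[0,0,0],0],
    [[0,0,0.1],[0,0,0],0],
    [[0,0,0.1],[0,0,0],0],
  ],
)

```text
time_s: 10.75
tcp_pos: [0.4793, -0.22, 0.1023]
eef_rot: [179.9, 0.2, 167.9]
contact_force: [-0.8, 0.2, 3.2]
gripper_width: 0.0008
```

```bash
python3 -c "
from h import *
to((0.478,-0.2206,0.095))
c=r.capture('side');cv2.imwrite('pics/p1.png',c['img'])
"
```

```text
t 10.75 tcp [ 0.4793 -0.22    0.1023] rot [179.9   0.2 167.9] F [-0.8  0.2  3.2] w 0.0008
shift units total [ 0.03 -0.02  0.18] turn units [0.02 0.03 0.02]
```

View pics/p1.png

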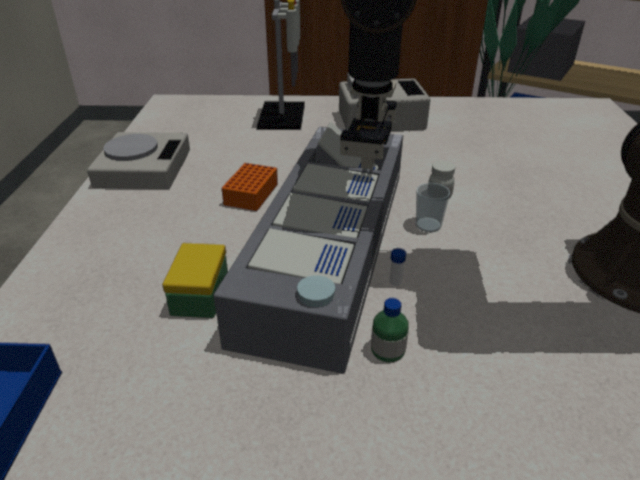

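Cover 1's far edge has risen at (340,145) and the force stays around 3 N. Continuing down.

Call:
apply_moves(
  targets=[
    [[0,0,0.1],[0,0,0],0],
    [[0,0,0.08],[0,0,0],0],
  ],
)

```text
time_s: 11.0
tcp_pos: [0.4783, -0.2197, 0.0936]
eef_rot: [179.8, 0.1, 167.9]
contact_force: [-0.1, 0.1, 2.8]
gripper_width: 0.0002
```

Call:
apply_moves(
  targets=[
    [[0,0,0.04],[0,0,0],0],
  ],
)

```text
time_s: 11.1
tcp_pos: [0.4779, -0.2197, 0.0914]
eef_rot: [179.8, 0.1, 167.9]
contact_force: [-0.7, 0.4, 2.0]
gripper_width: 0.0
```

```bash
cat >> h.py <<'E'
def tilt(name):
    c=r.capture(name);T=np.array(c["camera_from_world"]);v,u=np.mgrid[0:480,0:640]
    z=c["z_map"];P=np.stack([(u-c["cx"])/c["fx"]*z,-(v-c["cy"])/c["fy"]*z,-z],-1)[z>0]
    W=(P-T[:3,3])@T[:3,:3]
    p0=np.array([C[1][0],C[1][1],0])+0.045*dx
    X=(W-p0)@dx;Y=(W-p0)@dy
    for lim in((-.06,-.01),(0.0,.05)):
        m=(abs(Y)<0.04)&(X>lim[0])&(X<lim[1])&(W[:,2]>.03)&(W[:,2]<.18)
        if m.sum()>30:
            k=np.polyfit(X[m],W[m,2],1);res=W[m,2]-np.polyval(k,X[m]);g=abs(res)<2*np.median(abs(res))+.002
            k=np.polyfit(X[m][g],W[m,2][g],1);print(name,lim,m.sum(),g.sum(),"slope deg",np.degrees(np.arctan(k[0])).round(1),"z at pivot",k[1].round(4),"res",np.std(W[m,2][g]-np.polyval(k,X[m][g])).round(4),"zmin/max",W[m,2].min().round(3),W[m,2].max().round(3))
    return c
E
python3 -c "
from h import *
to((0.478,-0.2206,0.095))
for n in('scene','side'):
  c=tilt(n);cv2.imwrite('pics/p2%s.png'%n,c['img'])
"
```

```text
t 11.1 tcp [ 0.4779 -0.2197  0.0914] rot [1.798e+02 1.000e-01 1.679e+02] F [-0.7  0.4  2. ] w 0.0
shift units total [-0.01 -0.02 -0.09] turn units [0.02 0.01 0.01]
scene (-0.06, -0.01) 525 514 slope deg 17.6 z at pivot 0.1484 res 0.0336 zmin/max 0.058 0.18
scene (0.0, 0.05) 212 154 slope deg 38.7 z at pivot 0.1208 res 0.0082 zmin/max 0.099 0.164
side (-0.06, -0.01) 280 280 slope deg -37.9 z at pivot 0.108 res 0.0373 zmin/max 0.08 0.18
side (0.0, 0.05) 360 347 slope deg 50.1 z at pivot 0.1143 res 0.0014 zmin/max 0.112 0.163
```

View pics/p2scene.png

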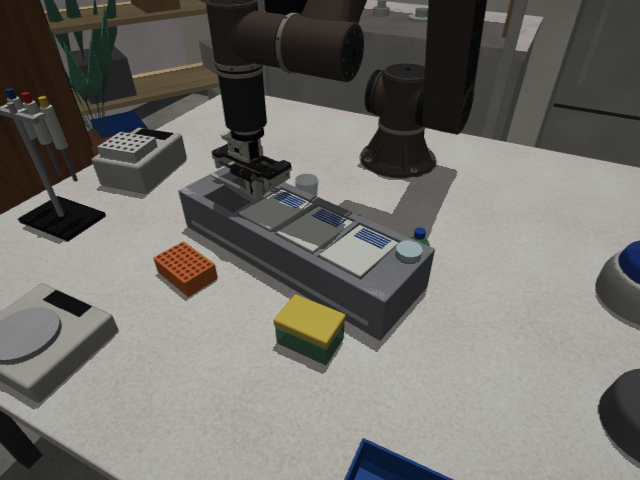

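The side-view depth gives a 50° slope. In the scene view the gripper stands at (250,170) over cover 1, and nothing else has moved. Now I lift straight out.

Call:
apply_moves(
  targets=[
    [[0,0,-0.3],[0,0,0],0],
    [[0,0,-0.6],[0,0,0],0],
    [[0,0,-0.8],[0,0,0],0],
    [[0,0,-0.9],[0,0,0],0],
    [[0,0,-0.9],[0,0,0],0],
  ],
)

```text
time_s: 11.7
tcp_pos: [0.4743, -0.2195, 0.2337]
eef_rot: [179.9, -0.6, 167.8]
contact_force: [1.5, -0.2, 0.2]
gripper_width: 0.0007
```

Call:
apply_moves(
  targets=[
    [[0.5,-0.8,-0.3],[0,0,0],0],
    [[0.5,-0.8,0],[0,0,0],0],
    [[0.5,-0.8,0],[0,0,0],0],
    [[0.5,-0.8,0],[0,0,0],0],
    [[0,0,0],[0,0,0],0],
  ],
)

```text
time_s: 12.2
tcp_pos: [0.3696, -0.3316, 0.2589]
eef_rot: [180.0, 0.4, 168.1]
contact_force: [0.7, 0.4, 0.5]
gripper_width: 0.0004
```

```bash
python3 -c "
from h import *
to((0.478,-0.2206,0.095))
for n in('scene','side'):
  c=tilt(n);cv2.imwrite('pics/q%s.png'%n,c['img'])
"
```

```text
t 12.2 tcp [ 0.3696 -0.3316  0.2589] rot [180.    0.4 168.1] F [0.7 0.4 0.5] w 0.0004
shift units total [-2.05  3.27  4.11] turn units [0.   0.05 0.04]
scene (0.0, 0.05) 178 169 slope deg 53.7 z at pivot 0.097 res 0.003 zmin/max 0.102 0.164
side (-0.06, -0.01) 184 184 slope deg 50.1 z at pivot 0.113 res 0.0015 zmin/max 0.063 0.102
side (0.0, 0.05) 562 549 slope deg 50.8 z at pivot 0.1134 res 0.0013 zmin/max 0.113 0.164
```

View pics/qscene.png

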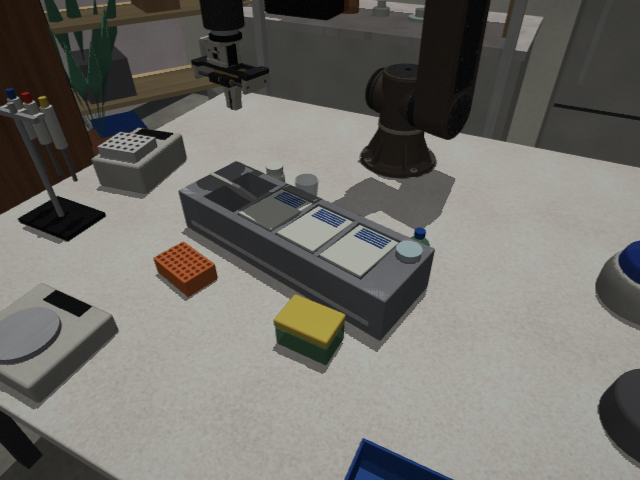

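View pics/qside.png

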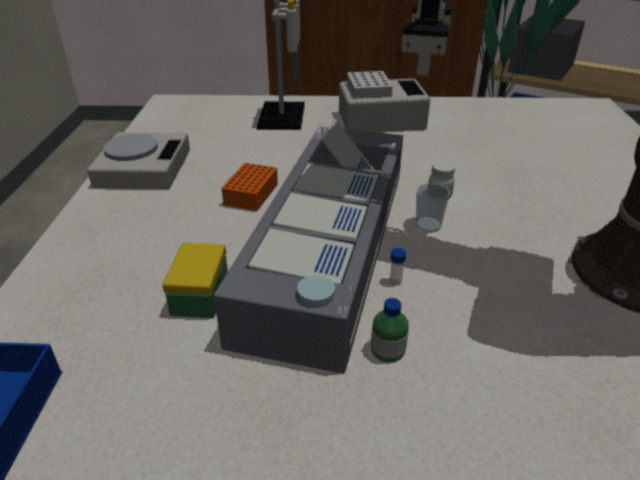

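Cover 1 stands open at (345,147) in the side view, tilted about 50°. The other covers and all the bystanders are where they started, and the arm is clear. Handing in.

```bash
python3 -c "
from plant import r
print(r.close_job())"
```

```text
the job is handed in; nothing more can be done
None
```

The rocking cover was cover 1. I pushed its ribbed end down into the duct and left it standing open at about 50°. The job was handed in at about 12 s of the 45 s allowed.

- **Pressing:** I pressed all four covers before opening any. Cover 1 moved more than 6 mm at about 2.5 N. Covers 2, 3 and 4 stopped hard after about 2 mm. Their peak readings were 19, 29 and 23 N. The 29 N on cover 3 was firmer than I meant, because the last step was too coarse.
- **Last checks:** Depth from the side camera gives 50–51° on both halves of cover 1. The scene camera reads 54°, but it sees few points on the cover and its fit is less reliable. The final pictures show the other covers level and nothing on the bench moved. The arm was clear, and the force reading was at its noise level.

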